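# Turn the leaf of the recipe flip book

### The arm

A 6-joint arm with a two-finger parallel gripper is mounted at the origin on a cart in front of the work surface, level with it; the furniture and walls round the work are solid. World frame = base frame: x ahead of the robot, y to its left, z up, the work surface at z = 0. Lengths are in m, angles in degrees, forces in N, time in s.
With the tool pointing down it reaches from about 0.4 to 0.825 m from the base axis. Payload 7 kg.
Tool frame: the origin (TCP) lies between the finger pads; the fingertips stand 19 mm ahead of it and the grasp point (between the pads) is the TCP; z points along the fingers, y is the line along which they close (so a half turn about z gives the same grasp; the last joint's range is limited). The gripper opens to 88 mm and grips with 3 to 60 N. Pads are 19 mm wide; open, the fingers measure 130 mm over their backs; the gripper's body (78 mm by 193 mm) begins 47 mm behind the grasp point.
Start: joints at [87.955, 20.546, 0.682, 0, -70.136, -16.507], TCP at [0.215, 0.64, 0.216] pointing down, gripper open.
Joint ranges: [-176.03, 176.03], [-82.01, 121.73], [-58.28, 71.71], [-173.87, 95.51], [-174.79, -0.11], [-173.66, 173.66]. Speed limits (degrees/s): [136.94, 136.94, 172.46, 180, 180, 180].

### API

Orientations are given as [roll, pitch, yaw] about the fixed x, y, z axes, in that order (R = Rz(yaw) Ry(pitch) Rx(roll)).
In Python, from plant import get_obs, snapshot, close_job, spot_in, spot_point gives the robot as it stands.
- The arm moves only by the tool play_rows, never from a script. Its argument "plan" is a list of rows, each a list of 6 numbers: the shift along the tool's x, y, z in cm, then the turn, a rotation vector about the tool's x, y, z in degrees. A call has 1 to 20 rows; each row shifts and turns the commanded pose from where the row before left it, along the tool's axes as they then stand; what a row does not reach is not made up. A row lasts 1/12 s, in which the tool goes at most 41.7 mm and 7.16 degrees, less where a joint would pass 70% of its speed; a pose out of reach is approached as far as the arm can. A call is refused whole if a number of a shift passes 4.17 or a number of a turn 7.16, either way. A call with a gripper value outside its range is refused whole. "grip" is the finger opening in cm, from 0 to 8.76, set as the call begins (left out, the last holds). The fingers move at their own pace and stop on an object; the grip force is fixed at half the most. Time passes only in rows, so rows that do not move let the fingers close. It gives the time, the measured TCP pose, the force, the opening and the grip force at its end, in the units of the state.
- get_obs(): the state, without advancing time (a new reading comes with each control period).
- snapshot(name): name is "side" or "top" or "wrist"; returns a dict with "frame" (384x512x3 uint8, red, green, blue), "fx", "fy", "cx", "cy" (pixels), "k1" (the pictures are not rectified: a ray, as slopes to the right and down, at radius r is drawn at 1 + k1 r^2 times it, then the intrinsics apply), "position" and "attitude" of the camera in the world. Camera axes: x right, y down, z forward; pixel columns grow to the right and rows downward; lengths in m; the calibration is good to about 2 mm. A picture is of the moment at which its call begins. There is no depth.
- close_job(): hands the job in; it is judged then, once.
Trained networks look in the newest picture that a camera, given by its name, has taken for a name from the list of things; names that differ only in an ending like _2 or _b are one class to them, and where a whole thing is asked for, a point or a joint stands for the part that bears it (a point fixed in the world has none). Each returns a list of dicts, best first, with "score" (0 to 1); they miss things now and then, are a little off and sometimes report something else, mostly with a low value. They report only what shows in the picture. A call takes as long as a camera call.
- spot_in(camera, thing): "position" ([x, y, z] in m, in world coordinates, good to about 4 mm: the middle of the surface that is visible of it).
- spot_point(camera, thing): "position" ([x, y, z] in m, in world coordinates, good to about 4 mm: a listed point, or the origin of a listed thing).
The state is a dict: "clock": time; "joint_pos": joint angles; "qvel": joint speeds; "tau": joint torques, N m; "tool_pos": TCP position; "orientation": TCP orientation; "force": force on the tool from outside, world axes, zero at the start; "moment": the same for the moment, N m; "opening": finger opening in m; "gripper_force": force on a finger pad.
Only numpy, scipy, OpenCV 4.12 (cv2) and the standard library are available. Lean on these libraries where they do the work, as an engineer would, in place of code of your own. Each camera call takes 0.05 s, during which the arm holds its last target. There are 200 camera calls.

### The job

One stiff leaf of the recipe flip book on the table is standing half open. Using only the fingertips or the outside of the fingers, push that leaf gently over the spine and press it down until it lies fully flat on the left-hand side. Do not pinch the leaf, fling it or press hard, keep the book where it lies on the table, leave the lower leaf flat on the right, do not disturb the things standing around, and finish with the hand clear.

Things in the scene. Friction and masses are not known exactly. Their poses are not given: they have to be found in the camera images.
- book: loose recipe flip book, lying open: grey metal board 200 mm along x by 300 mm along y, 14 mm thick with its rubber feet, 2 kg. Origin: centre of the underside, below the spine; x along the spine (away from the robot at yaw 0), +y to the left-hand side, z up. Left: a fixed white leaf, top 20 mm above the table
- spine_mid (a point): middle of the half-open leaf's hinge line, 23 mm above the table on the spine (book frame 0, 0, 23 mm). The spine is a 10 mm bar along book x with wire rings reaching 37 mm above the table and a small block at each end
- turn_leaf (a joint): angle of the half-open leaf about the spine, rad: 0 flat on the right-hand (-y) side, 1.57 upright, 3.14 flat on the left-hand (+y) side, where it stops, its top 26 mm above the table. Starts at 0.75 to 1.2. The hinge is stiff (0.11 N m friction): the leaf stays at any angle and does not fall; 1 to 2 N at its free edge turns it
- leaf_edge (a point): middle of the free edge of the half-open leaf, 125 mm from the hinge line. Leaf: white, rigid, 6 mm thick, 170 mm along the spine, from 10 to 125 mm off the hinge line, 0.12 kg. Push on its underside, which faces up once turned; pressing on both sides at once is pinching. Site axes: book's at angle 0, turning with the leaf
- leaf_tab (a point): middle of the outer end of that leaf's tab: 40 mm wide, 3 mm thick, sticking out 15 mm beyond the free edge, centred 55 mm along book +x from the middle of the leaf
- lower_leaf (a joint): angle of the lower white leaf, lying flat on the board on the right (0, top 20 mm above the table), where it must stay; same size, hinge line 17 mm above the table, its tab at the near end
- prep_cup: small open grey prep cup, 66 mm wide, 50 mm high; bystander, origin at the centre of its underside
- cake_ring: open steel ring mould, 70 mm wide, 30 mm high; bystander, origin at the centre of its underside
- sugar_shaker: grey sugar shaker, 62 mm wide, 96 mm high; bystander, origin at the centre of its underside
- timer: flat kitchen timer, 66 x 66 x 23 mm; bystander, origin at the centre of its underside
- small_weight: small brass-coloured check weight, 29 mm wide, 40 mm high, standing beside the book; bystander, origin at the centre of its underside

How it is judged (in metres and radians):
At the end, for the whole second after the job is handed in: the leaf rests flat on the left side (within 0.06 rad of its stop, under 8 mm at the free edge), the lower leaf is still flat on the right (within 0.06 rad), the book is flat, at rest and within 25 mm of where it was, and no bystander has moved 20 mm (value of joint turn_leaf above 3.08 rad and velocity of joint turn_leaf between -0.05 and 0.05 rad/s and value of joint lower_leaf below 0.06 rad and distance of book from where it was at the start of the episode below 0.025 m and angle between book's own z axis and vertical below 0.03 rad and linear speed of book below 0.02 m/s and distance of each of prep_cup, cake_ring, sugar_shaker, timer, small_weight from where it was at the start of the episode below 0.02 m); the robot touches nothing.
It fails at once if the leaf is pinched (the fingers press on both of its sides at once) (contact force between the fingers and turn_leaf_c0 above 0.6 N and (contact force between the fingers and turn_leaf_c1 above 0.6 N or contact force between the fingers and turn_leaf_c2 above 0.6 N)).
It fails at once if the leaf is flung (faster than 5 rad/s) or the book pressed with more than 80 N (velocity of joint turn_leaf above 5 rad/s or contact force between any of the arm, the fingers and book above 80 N).
It fails at once if the book is shoved more than 25 mm, lifted or tipped (distance of book from where it was at the start of the episode above 0.025 m or height (world z) of book above 0.01 m or angle between book's own z axis and vertical above 0.08 rad).
It fails at once if the lower leaf is raised (value of joint lower_leaf above 0.2 rad).
It fails at once if a bystander is moved more than 20 mm or lifted (distance of any of prep_cup, cake_ring, sugar_shaker, timer, small_weight from where it was at the start of the episode above 0.02 m).
It also fails if it takes over 48 s, if anything falls off the work surface, if the arm or the gripper's body presses on something with over 40 N, if the wrist force passes 120 N, or if a joint passes its speed limit or range.

## Working session

There is one attempt and no reset: what is moved stays moved. The work goes in short steps, Python scripts to look and compute and a tool call to move; the robot and the scene stay as the last step left them, time stands still between calls to the robot, and variables do not carry over. Pictures are saved under pics/ and viewed, at most 10 in all, crops included, and the job is handed in when it is done.

Besides the shell and the picture viewer there is one more tool, called after ">>>" by a JSON object that holds its "name" and its "arguments", one argument or row to a line. play_rows: Moves the arm, as the interface text tells. Its arguments: {"type":"object","properties":{"plan":{"type":"array","items":{"type":"array","items":{"type":"number"}}},"grip":{"type":"number"}},"required":["plan"]}

```bash
mkdir -p pics; ls; python3 - <<'E'
from plant import *
import cv2
o=get_obs();print({k:o[k] for k in('clock','tool_pos','orientation','force','opening')})
for c in('side','top'):
    s=snapshot(c);cv2.imwrite(f'pics/{c}0.png',s['frame'][:,:,::-1]);print(c,s['position'],s['attitude'],s['fx'])
    for t in('book','spine_mid','leaf_edge','leaf_tab','prep_cup','cake_ring','sugar_shaker','timer','small_weight'):
        print(t,[([round(float(v),3) for v in d['position']],round(d['score'],2)) for d in spot_point(c,t)[:2]])
E
```

```text
pics
{'clock': 0.0, 'tool_pos': array([0.21463787, 0.63940274, 0.2151979 ]), 'orientation': array([ 1.79902474e+02, -8.08167207e-03, -1.85613395e+01]), 'force': array([-0.61374605,  0.5944904 , -0.43559902]), 'opening': 0.0873767196754231}
side [0.51095978 1.08761646 0.70975086] [-1.20719419e+02 -1.25927761e-01 -1.76289358e+02] 445.8273375133158
book [([0.493, -0.041, -0.001], 0.92)]
spine_mid [([0.651, -0.116, 0.002], 0.71), ([0.495, -0.041, 0.019], 0.69)]
leaf_edge [([0.488, -0.11, 0.125], 0.83), ([0.469, 0.168, 0.0], 0.26)]
leaf_tab [([0.543, -0.12, 0.136], 0.97), ([0.465, 0.17, 0.001], 0.38)]
prep_cup [([0.651, -0.117, 0.003], 0.9), ([0.542, -0.121, 0.138], 0.33)]
cake_ring [([0.67, 0.022, 0.002], 0.87), ([0.494, -0.044, 0.016], 0.4)]
sugar_shaker [([0.543, 0.169, 0.001], 0.9), ([0.67, 0.025, 0.002], 0.26)]
timer []
small_weight []
top [ 0.40001783 -0.00983851  1.22211798] [-169.95878054    0.71849491  -91.33075498] 397.8592701735846
book [([0.495, -0.039, -0.001], 0.71)]
spine_mid [([0.486, -0.044, 0.021], 0.79)]
leaf_edge [([0.489, -0.11, 0.124], 0.9)]
leaf_tab [([0.545, -0.125, 0.138], 0.83)]
prep_cup [([0.651, -0.119, -0.001], 0.63), ([0.488, -0.042, 0.025], 0.59)]
cake_ring [([0.669, 0.023, 0.004], 0.66)]
sugar_shaker [([0.546, 0.164, -0.0], 0.63)]
timer [([0.544, -0.244, -0.003], 0.94)]
small_weight [([0.462, 0.175, 0.001], 0.45)]
```

View pics/top0.png

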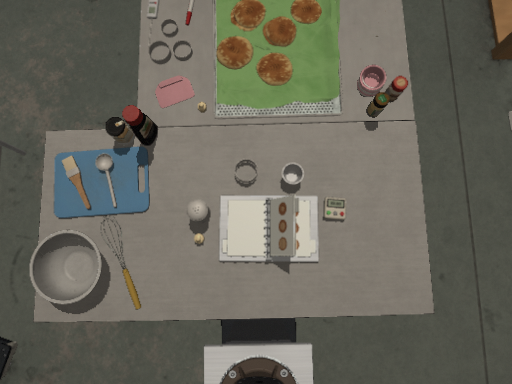

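View pics/side0.png

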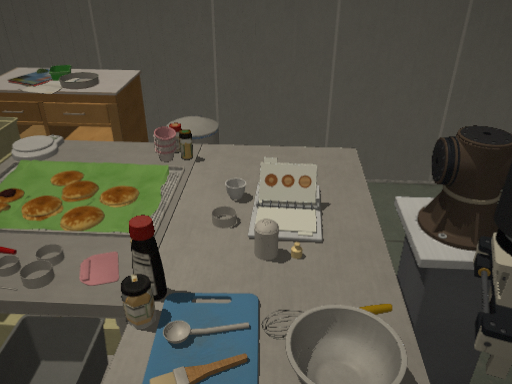

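>>> {"name": "play_rows", "arguments": {
  "plan": [
    [0,0,-3,0,0,0],
    [0,0,-2,0,0,0],
    [2.3,3.1,0,0,0,0],
    [2.3,3.1,0,0,0,0],
    [2.3,3.1,0,0,0,0],
    [2.3,3.1,0,0,0,0],
    [2.3,3.1,0,0,0,0],
    [2.3,3.1,0,0,0,0],
    [2.3,3.1,0,0,0,0],
    [2.3,3.1,0,0,0,0],
    [2.3,3.1,0,0,0,0],
    [2.3,3.1,0,0,0,0],
    [2.3,3.1,0,0,0,0],
    [2.3,3.1,0,0,0,0],
    [2.3,3.1,0,0,0,0],
    [2.3,3.1,0,0,0,0],
    [2.3,3.1,0,0,0,0],
    [2.3,3.1,0,0,0,0],
    [2.3,3.1,0,0,0,0],
    [2.3,3.1,0,0,0,0]
  ],
  "grip": 0
}}

```text
clock: 2.67
tool_pos: [0.4299, -0.0228, 0.2668]
orientation: [-179.9, -0.1, -18.5]
force: [1.4, 1.4, 0.5]
opening: 0.0004
gripper_force: 0.0
```

>>> {"name": "play_rows", "arguments": {
  "plan": [
    [2.3,3.0,0,0,0,0],
    [2.3,3.0,0,0,0,0],
    [2.3,3.0,0,0,0,0],
    [2.3,3.0,0,0,0,0],
    [0,0,0,0,0,7.15],
    [0,0,0,0,0,7.15],
    [0,0,0,0,0,7.15],
    [0,0,0,0,0,7.15],
    [0,0,0,0,0,7.15],
    [0,0,0,0,0,7.15],
    [0,0,0,0,0,7.15],
    [0,0,0,0,0,7.15],
    [0,0,0,0,0,7.15],
    [0,0,0,0,0,7.15],
    [0,0,0,0,0,0],
    [0,0,0,0,0,0]
  ]
}}

```text
clock: 4.0
tool_pos: [0.4787, -0.1639, 0.2663]
orientation: [-180.0, 0.0, -89.8]
force: [0.5, -0.4, 0.9]
opening: 0.0007
gripper_force: 0.0
```

```bash
python3 - <<'E'
from plant import *
import cv2
for c in('side','wrist'):
    s=snapshot(c);cv2.imwrite(f'pics/{c}1.png',s['frame'][:,:,::-1])
    for t in('book','spine_mid','leaf_edge','leaf_tab'):
        print(c,t,[([round(float(v),3) for v in d['position']],round(d['score'],2)) for d in spot_point(c,t)[:2]])
E
```

```text
side book [([0.491, -0.038, -0.002], 0.63)]
side spine_mid [([0.495, -0.044, 0.015], 0.93)]
side leaf_edge [([0.491, -0.114, 0.124], 0.62)]
side leaf_tab [([0.649, -0.113, 0.001], 0.73), ([0.545, -0.121, 0.14], 0.62)]
wrist book [([0.493, -0.044, -0.002], 0.56)]
wrist spine_mid [([0.492, -0.043, 0.02], 0.72)]
wrist leaf_edge [([0.493, -0.112, 0.124], 0.42)]
wrist leaf_tab []
```

View pics/side1.png

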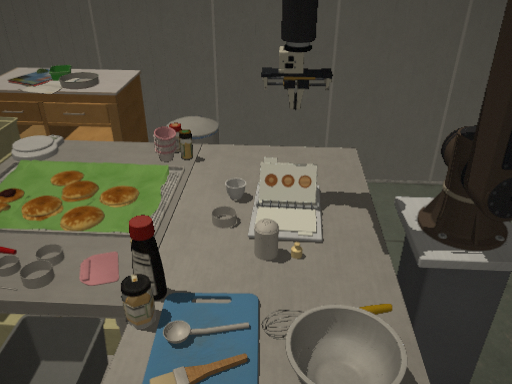

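>>> {"name": "play_rows", "arguments": {
  "plan": [
    [0,0,3,0,0,0],
    [0,0,3,0,0,0],
    [0,0,3,0,0,0],
    [0,0,3,0,0,0],
    [0,0,1.9,0,0,0],
    [0,0,0,0,0,0],
    [-0.8,0,0,0,0,0],
    [-0.8,0,0,0,0,0],
    [-0.8,0,0,0,0,0],
    [-0.4,0,0,0,0,0],
    [-0.4,0,0,0,0,0],
    [-0.4,0,0,0,0,0],
    [-0.4,0,0,0,0,0],
    [-0.4,0,0,0,0,0],
    [-0.4,0,0,0,0,0]
  ]
}}

```text
clock: 5.75
tool_pos: [0.4788, -0.1155, 0.1272]
orientation: [-180.0, 0.0, -90.1]
force: [-0.7, -0.6, 0.6]
opening: 0.0004
gripper_force: 0.0
```

>>> {"name": "play_rows", "arguments": {
  "plan": [
    [-0.4,0,0,0,0,0],
    [-0.4,0,0,0,0,0],
    [-0.4,0,0,0,0,0],
    [-0.4,0,0,0,0,0],
    [-0.4,0,0,0,0,0],
    [-0.4,0,0,0,0,0],
    [-0.4,0,0,0,0,0],
    [-0.4,0,0,0,0,0],
    [0,0,0,0,0,0]
  ]
}}

```text
clock: 6.5
tool_pos: [0.4789, -0.0833, 0.1272]
orientation: [-180.0, 0.0, -90.0]
force: [-0.2, 0.1, -0.7]
opening: 0.0006
gripper_force: 0.0
```

```bash
cat > look.py <<'E'
from plant import *
import cv2,sys
n=sys.argv[1]
for c in('side','top'):
    s=snapshot(c);cv2.imwrite(f'pics/{c}{n}.png',s['frame'][:,:,::-1])
    if c=='side': cv2.imwrite(f'pics/crop{n}.png',cv2.resize(s['frame'][60:300,180:400,::-1],None,fx=2.4,fy=2.4))
    for t in('book','leaf_edge','leaf_tab'):
        print(c,t,[([round(float(v),3) for v in d['position']],round(d['score'],2)) for d in spot_point(c,t)[:2]])
print(get_obs()['force'])
E
python3 look.py 2
```

```text
side book [([0.49, -0.044, -0.001], 0.7)]
side leaf_edge [([0.491, -0.113, 0.126], 0.65)]
side leaf_tab [([0.544, -0.12, 0.137], 0.59)]
top book []
top leaf_edge []
top leaf_tab []
[0.1276564  0.3277592  0.13277961]
```

View pics/crop2.png

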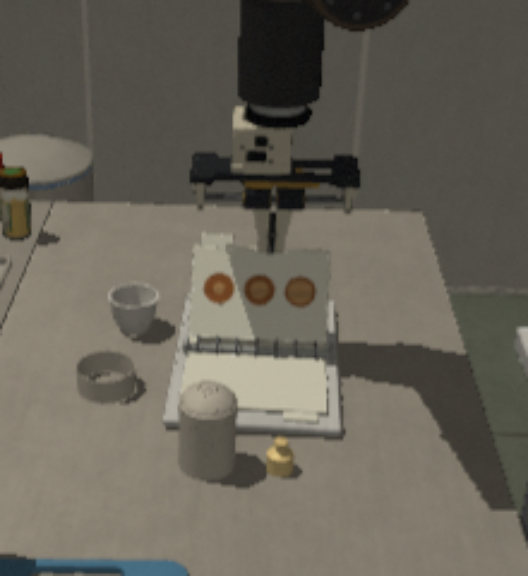

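```bash
cat > proj.py <<'E'
from plant import *
import numpy as np
from scipy.spatial.transform import Rotation as R
def proj(s,p):
    Rm=R.from_euler('xyz',s['attitude'],degrees=True).as_matrix()
    c=Rm.T@(np.array(p)-s['position']); x,y=c[0]/c[2],c[1]/c[2]; k=1+s['k1']*(x*x+y*y)
    return s['cx']+s['fx']*x*k, s['cy']+s['fy']*y*k
E
python3 - <<'E'
from proj import *
s=snapshot('side')
for p in ([.479,-.083,.108],[.479,-.083,.127],[.479,-.083,.174],[.479,-.12,.108],[.40,-.112,.126],[.578,-.112,.126],[.4,-.042,.148],[.578,-.042,.148],[.4,-.08,.142],[.493,-.042,.023]):
    u,v=proj(s,p); print(p,round((u-180)*2.4),round((v-60)*2.4),'full',round(u),round(v))
E
```

```text
[0.479, -0.083, 0.108] 268 272 full 292 173
[0.479, -0.083, 0.127] 269 258 full 292 168
[0.479, -0.083, 0.174] 271 223 full 293 153
[0.479, -0.12, 0.108] 268 259 full 292 168
[0.4, -0.112, 0.126] 333 250 full 319 164
[0.578, -0.112, 0.126] 189 246 full 259 163
[0.4, -0.042, 0.148] 338 260 full 321 168
[0.578, -0.042, 0.148] 186 255 full 257 166
[0.4, -0.08, 0.142] 336 250 full 320 164
[0.493, -0.042, 0.023] 254 348 full 286 205
```

>>> {"name": "play_rows", "arguments": {
  "plan": [
    [-0.4,0,0,0,0,0],
    [-0.4,0,0,0,0,0],
    [-0.4,0,0,0,0,0],
    [-0.4,0,0,0,0,0],
    [-0.4,0,0,0,0,0],
    [-0.4,0,0,0,0,0],
    [-0.4,0,0,0,0,0],
    [-0.4,0,0,0,0,0],
    [-0.4,0,0,0,0,0],
    [-0.4,0,0,0,0,0],
    [-0.4,0,0,0,0,0],
    [-0.4,0,0,0,0,0],
    [-0.4,0,0,0,0,0],
    [0,0,0,0,0,0]
  ]
}}

```text
clock: 8.12
tool_pos: [0.479, -0.0313, 0.1272]
orientation: [-180.0, 0.0, -90.0]
force: [-0.1, 0.7, -0.7]
opening: 0.0005
gripper_force: 0.0
```

```bash
python3 look.py 3
```

```text
side book [([0.491, -0.042, -0.001], 0.62)]
side leaf_edge [([0.49, -0.114, 0.129], 0.63)]
side leaf_tab [([0.544, -0.123, 0.138], 0.78), ([0.492, -0.041, -0.002], 0.4)]
top book []
top leaf_edge [([0.49, -0.111, 0.126], 0.91), ([0.545, 0.164, -0.004], 0.73)]
top leaf_tab []
[ 0.16755817  0.0779597  -0.28646345]
```

View pics/crop3.png

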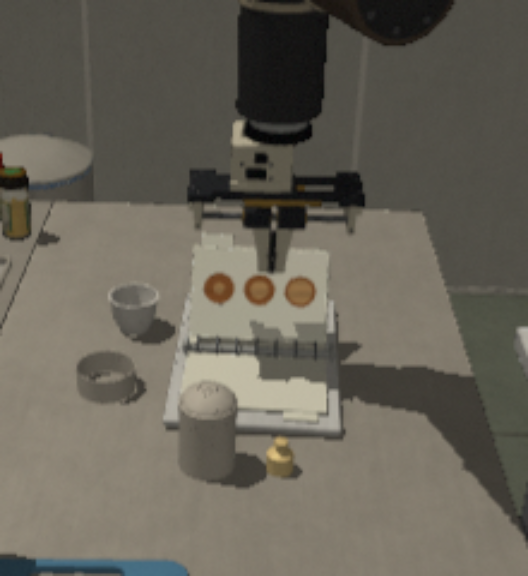

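```bash
python3 - <<'E'
from proj import *
import cv2
s=snapshot('side'); o=get_obs()
print(o['tool_pos'],o['orientation'],o['opening'])
for p in ([.4787,-.164,.247],[.4787,-.164,.266],[.4787,-.164,.272],[.479,-.031,.108],[.479,-.031,.127],[.479,-.031,.135],[.479,-.031,.174]):
    print(p,np.round(proj(s,p)))
w=snapshot('wrist'); print(w['position'],w['attitude']); cv2.imwrite('pics/w3.png',w['frame'][:,:,::-1])
for z in (.108,.135):
  print(np.round(proj(w,[.479,-.031,z])))
for p in ([.49,-.112,.125],[.543,-.121,.137],[.493,-.042,.023]): print(p,np.round(proj(w,p)))
E
```

```text
[ 0.4788633  -0.03199837  0.12714874] [ 1.79998599e+02 -6.14488274e-04 -9.00683890e+01] 0.00020866374352639168
[0.4787, -0.164, 0.247] [294. 119.]
[0.4787, -0.164, 0.266] [294. 112.]
[0.4787, -0.164, 0.272] [294. 110.]
[0.479, -0.031, 0.108] [292. 182.]
[0.479, -0.031, 0.127] [292. 176.]
[0.479, -0.031, 0.135] [292. 173.]
[0.479, -0.031, 0.174] [293. 161.]
[ 0.4795257  -0.1035561   0.29595472] [ 1.64701098e+02 -1.33171153e-02  1.79902757e+02]
[257. 224.]
[257. 240.]
[0.49, -0.112, 0.125] [237.  98.]
[0.543, -0.121, 0.137] [131.  79.]
[0.493, -0.042, 0.023] [242. 181.]
```

View pics/w3.png

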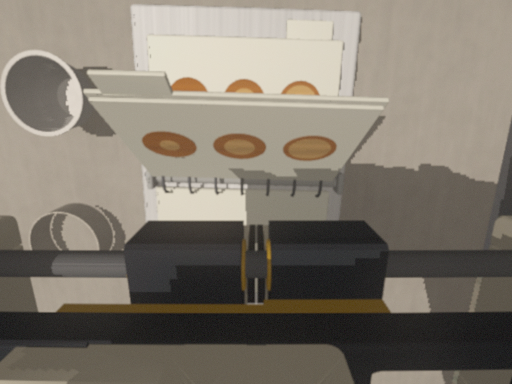

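>>> {"name": "play_rows", "arguments": {
  "plan": [
    [0,0,-2,0,0,0],
    [0,0,-2,0,0,0],
    [3,0,0,0,0,0],
    [3,0,0,0,0,0],
    [3,0,0,0,0,0],
    [3,0,0,0,0,0],
    [1.5,0,0,0,0,0],
    [0,0,2,0,0,0],
    [0,0,2,0,0,0],
    [0,0,1.5,0,0,0],
    [0,0,1.0,0,0,0],
    [-0.5,0,0,0,0,0],
    [-0.5,0,0,0,0,0],
    [-0.5,0,0,0,0,0],
    [-0.5,0,0,0,0,0],
    [-0.5,0,0,0,0,0],
    [-0.5,0,0,0,0,0],
    [-0.5,0,0,0,0,0],
    [-0.5,0,0,0,0,0],
    [0,0,0,0,0,0]
  ]
}}

```text
clock: 10.28
tool_pos: [0.479, -0.1261, 0.1024]
orientation: [-180.0, 0.0, -90.0]
force: [0.2, -0.3, -0.0]
opening: 0.0008
gripper_force: 0.0
```

```bash
python3 look.py 4;python3 - <<'E'
import cv2;a=cv2.imread('pics/side4.png')[60:300,180:400]
from plant import *
w=snapshot('wrist')['frame'][:,:,::-1]
cv2.imwrite('pics/c4.png',cv2.hconcat([cv2.resize(a,(352,384)),cv2.resize(w,(448,384))]))
E
```

```text
side book [([0.494, -0.038, -0.0], 0.87)]
side leaf_edge [([0.489, -0.112, 0.128], 0.93)]
side leaf_tab [([0.545, -0.123, 0.138], 0.87), ([0.545, 0.169, 0.001], 0.49)]
top book []
top leaf_edge []
top leaf_tab []
[1.02205884 0.84542978 0.25313668]
```

View pics/c4.png

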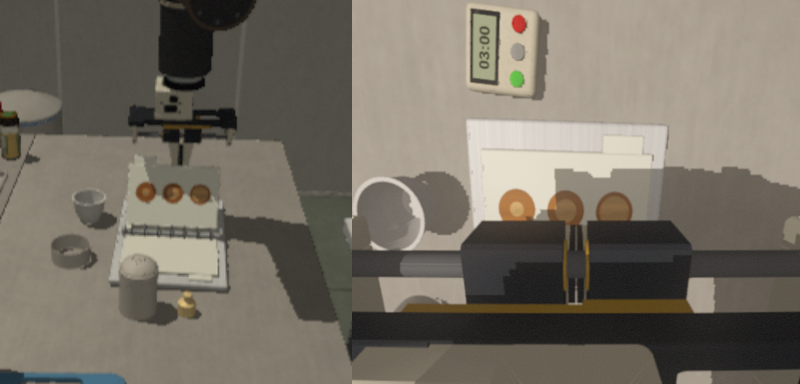

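>>> {"name": "play_rows", "arguments": {
  "plan": [
    [-0.4,0,0,0,0,0],
    [-0.4,0,0,0,0,0],
    [-0.4,0,0,0,0,0],
    [-0.4,0,0,0,0,0],
    [-0.4,0,0,0,0,0],
    [-0.4,0,0,0,0,0],
    [-0.4,0,0,0,0,0],
    [-0.4,0,0,0,0,0],
    [-0.4,0,0,0,0,0],
    [0,0,0,0,0,0]
  ]
}}

```text
clock: 11.57
tool_pos: [0.4787, -0.0901, 0.102]
orientation: [180.0, 0.0, -90.0]
force: [-0.3, -0.7, -0.5]
opening: 0.0006
gripper_force: 0.0
```

```bash
python3 look.py 5;python3 - <<'E'
import cv2
from proj import *
a=cv2.imread('pics/side5.png')[60:300,180:400]
s=snapshot('wrist');w=s['frame'][:,:,::-1]
cv2.imwrite('pics/c5.png',cv2.hconcat([cv2.resize(a,(352,384)),cv2.resize(w,(448,384))]))
print([round(float(np.mean([get_obs()['force'][i] for _ in range(5)])),2) for i in range(3)])
E
```

```text
side book [([0.493, -0.043, -0.004], 0.67)]
side leaf_edge [([0.49, -0.075, 0.144], 0.83)]
side leaf_tab [([0.547, -0.083, 0.154], 0.79)]
top book []
top leaf_edge []
top leaf_tab [([0.651, -0.12, 0.001], 0.42), ([0.671, 0.022, 0.002], 0.27)]
[-0.45424938 -1.08297952  0.06174557]
[0.12, 0.03, -1.15]
```

View pics/c5.png

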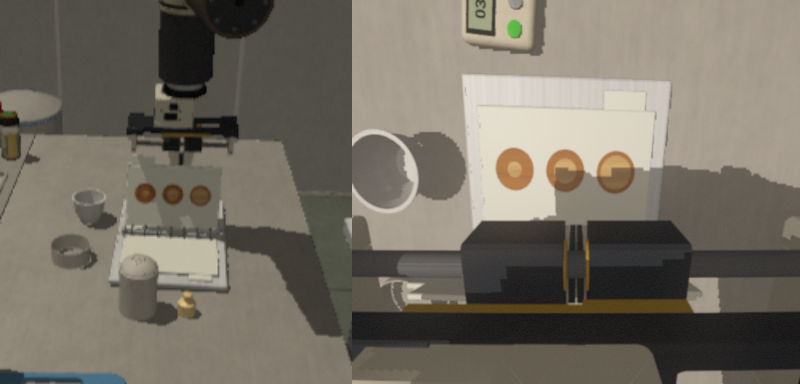

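>>> {"name": "play_rows", "arguments": {
  "plan": [
    [-0.4,0,-0.1,0,0,0],
    [-0.4,0,-0.1,0,0,0],
    [-0.4,0,-0.1,0,0,0],
    [-0.4,0,-0.1,0,0,0],
    [-0.4,0,-0.1,0,0,0],
    [-0.4,0,-0.1,0,0,0],
    [-0.4,0,-0.1,0,0,0],
    [-0.4,0,-0.1,0,0,0],
    [-0.4,0,-0.1,0,0,0],
    [-0.4,0,-0.1,0,0,0],
    [-0.4,0,0.1,0,0,0],
    [-0.4,0,0.1,0,0,0],
    [-0.4,0,0.1,0,0,0],
    [-0.4,0,0.1,0,0,0],
    [-0.4,0,0.1,0,0,0],
    [0,0,0,0,0,0]
  ]
}}

```text
clock: 13.35
tool_pos: [0.4788, -0.0302, 0.1069]
orientation: [180.0, 0.0, -90.0]
force: [-0.6, 1.0, 0.6]
opening: 0.0002
gripper_force: 0.0
```

```bash
python3 look.py 6
```

```text
side book [([0.493, -0.042, -0.001], 0.61)]
side leaf_edge [([0.496, -0.01, 0.145], 0.73)]
side leaf_tab [([0.549, -0.006, 0.155], 0.57), ([0.492, -0.038, -0.001], 0.39)]
top book []
top leaf_edge []
top leaf_tab []
[-0.13149344 -0.14285345 -0.06083344]
```

>>> {"name": "play_rows", "arguments": {
  "plan": [
    [-0.39,0,0.13,0,0,0],
    [-0.39,0,0.13,0,0,0],
    [-0.39,0,0.13,0,0,0],
    [-0.39,0,0.13,0,0,0],
    [-0.39,0,0.13,0,0,0],
    [-0.39,0,0.13,0,0,0],
    [-0.33,0,0.25,0,0,0],
    [-0.33,0,0.25,0,0,0],
    [-0.33,0,0.25,0,0,0],
    [-0.33,0,0.25,0,0,0],
    [-0.33,0,0.25,0,0,0],
    [-0.33,0,0.25,0,0,0],
    [-0.27,0,0.32,0,0,0],
    [-0.27,0,0.32,0,0,0],
    [-0.27,0,0.32,0,0,0],
    [-0.27,0,0.32,0,0,0],
    [-0.27,0,0.32,0,0,0],
    [-0.27,0,0.32,0,0,0],
    [0,0,0,0,0,0]
  ]
}}

```text
clock: 15.33
tool_pos: [0.4785, 0.0288, 0.0644]
orientation: [179.9, -0.0, -90.1]
force: [0.7, -0.3, 0.3]
opening: 0.0003
gripper_force: 0.0
```

```bash
python3 look.py 7
```

```text
side book [([0.494, -0.042, -0.003], 0.82), ([0.465, 0.17, 0.003], 0.67)]
side leaf_edge [([0.496, 0.064, 0.086], 0.62)]
side leaf_tab [([0.552, 0.078, 0.095], 0.45)]
top book [([0.494, -0.041, -0.001], 0.88)]
top leaf_edge []
top leaf_tab []
[ 0.65902801 -0.3764506   0.79267014]
```

View pics/crop7.png

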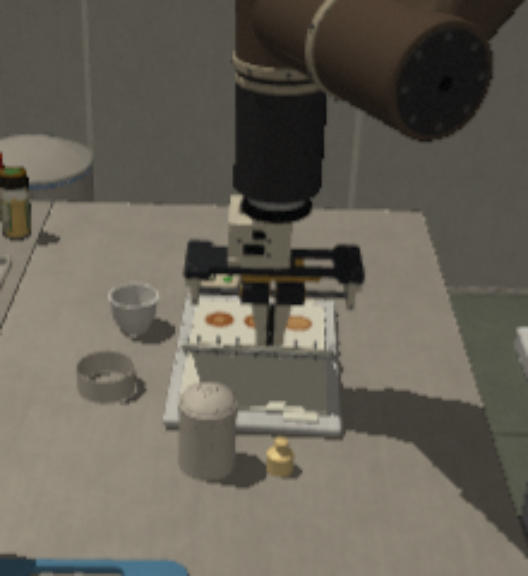

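>>> {"name": "play_rows", "arguments": {
  "plan": [
    [-0.17,0,0.37,0,0,0],
    [-0.17,0,0.37,0,0,0],
    [-0.17,0,0.37,0,0,0],
    [-0.17,0,0.37,0,0,0],
    [-0.17,0,0.37,0,0,0],
    [-0.17,0,0.37,0,0,0],
    [-0.07,0,0.34,0,0,0],
    [-0.07,0,0.34,0,0,0],
    [-0.07,0,0.34,0,0,0],
    [-0.07,0,0.34,0,0,0],
    [-0.07,0,0.34,0,0,0],
    [0,0,0.2,0,0,0],
    [0,0,0,0,0,0]
  ]
}}

```text
clock: 16.82
tool_pos: [0.4787, 0.0421, 0.0234]
orientation: [180.0, -0.0, -90.0]
force: [0.7, 0.1, -0.6]
opening: 0.0002
gripper_force: 0.0
```

```bash
python3 look.py 8
```

```text
side book [([0.493, -0.04, -0.003], 0.7)]
side leaf_edge [([0.495, 0.082, 0.031], 0.83)]
side leaf_tab [([0.55, 0.098, 0.031], 0.8)]
top book [([0.496, -0.042, -0.002], 0.6)]
top leaf_edge []
top leaf_tab []
[-1.00288423  1.09006799  0.28222278]
```

>>> {"name": "play_rows", "arguments": {
  "plan": [
    [0,0,0.1,0,0,0],
    [0,0,0.1,0,0,0],
    [0,0,0.1,0,0,0],
    [0,0,0,0,0,0],
    [0,0,0,0,0,0]
  ]
}}

```text
clock: 17.63
tool_pos: [0.4788, 0.0422, 0.0208]
orientation: [180.0, -0.0, -90.1]
force: [0.3, 0.6, 0.0]
opening: 0.0006
gripper_force: 0.0
```

>>> {"name": "play_rows", "arguments": {
  "plan": [
    [0,0,0.1,0,0,0],
    [0,0,0.1,0,0,0],
    [0,0,0,0,0,0]
  ]
}}

```text
clock: 17.88
tool_pos: [0.4789, 0.0422, 0.0188]
orientation: [180.0, -0.0, -90.1]
force: [-0.5, -0.8, 0.7]
opening: 0.0005
gripper_force: 0.0
```

>>> {"name": "play_rows", "arguments": {
  "plan": [
    [0,0,0.1,0,0,0],
    [0,0,0,0,0,0]
  ]
}}

```text
clock: 18.05
tool_pos: [0.4789, 0.0422, 0.0178]
orientation: [180.0, -0.0, -90.1]
force: [0.2, 0.5, 0.4]
opening: 0.0006
gripper_force: 0.0
```

>>> {"name": "play_rows", "arguments": {
  "plan": [
    [0,0,0.1,0,0,0],
    [0,0,0,0,0,0]
  ]
}}

```text
clock: 18.22
tool_pos: [0.4789, 0.0422, 0.0168]
orientation: [180.0, -0.0, -90.1]
force: [0.0, 0.4, 0.6]
opening: 0.0005
gripper_force: 0.0
```

>>> {"name": "play_rows", "arguments": {
  "plan": [
    [0,0,0.1,0,0,0],
    [0,0,0,0,0,0]
  ]
}}

```text
clock: 18.38
tool_pos: [0.479, 0.0423, 0.0159]
orientation: [-180.0, -0.0, -90.0]
force: [0.2, 0.2, -0.1]
opening: 0.0003
gripper_force: 0.0
```

```bash
python3 look.py 9
```

```text
side book [([0.495, -0.038, -0.003], 0.93)]
side leaf_edge [([0.495, 0.083, 0.019], 0.9)]
side leaf_tab [([0.551, 0.096, 0.025], 0.84)]
top book [([0.497, -0.04, -0.003], 0.71), ([0.548, 0.165, -0.003], 0.48)]
top leaf_edge []
top leaf_tab []
[-0.29862887  0.17951316 -0.434713  ]
```

>>> {"name": "play_rows", "arguments": {
  "plan": [
    [0,0,0.1,0,0,0],
    [0,0,0,0,0,0]
  ]
}}

```text
clock: 18.95
tool_pos: [0.479, 0.0422, 0.0157]
orientation: [-180.0, -0.0, -90.0]
force: [-4.1, 0.0, 11.6]
opening: 0.0004
gripper_force: 5.6
```

>>> {"name": "play_rows", "arguments": {
  "plan": [
    [0,0,0.05,0,0,0],
    [0,0,0,0,0,0]
  ]
}}

```text
clock: 19.12
tool_pos: [0.4791, 0.0422, 0.0156]
orientation: [-180.0, -0.0, -90.0]
force: [-5.0, -0.2, 17.0]
opening: 0.0004
gripper_force: 8.5
```

>>> {"name": "play_rows", "arguments": {
  "plan": [
    [0,0,-0.1,0,0,0],
    [0,0,-0.2,0,0,0],
    [0,0,-0.5,0,0,0],
    [0,0,-2,0,0,0],
    [0,0,-3,0,0,0],
    [0,0,-3,0,0,0],
    [0,0,-3,0,0,0],
    [0,0,-3,0,0,0],
    [0,0,-3,0,0,0],
    [0,0,-3,0,0,0],
    [0,0,-3,0,0,0],
    [0,0,0,0,0,0],
    [0,0,0,0,0,0]
  ]
}}

```text
clock: 20.2
tool_pos: [0.4797, 0.0426, 0.2544]
orientation: [-179.8, 0.1, -90.1]
force: [-0.2, 0.4, -1.7]
opening: 0.0005
gripper_force: 0.0
```

```bash
python3 look.py 10
```

```text
side book [([0.491, -0.042, -0.002], 0.91)]
side leaf_edge [([0.497, 0.084, 0.02], 0.57)]
side leaf_tab [([0.552, 0.094, 0.021], 0.83), ([0.669, 0.022, 0.001], 0.34)]
top book [([0.495, -0.043, -0.0], 0.97)]
top leaf_edge []
top leaf_tab []
[ 0.51076893 -0.55210215  0.34157203]
```

View pics/crop10.png

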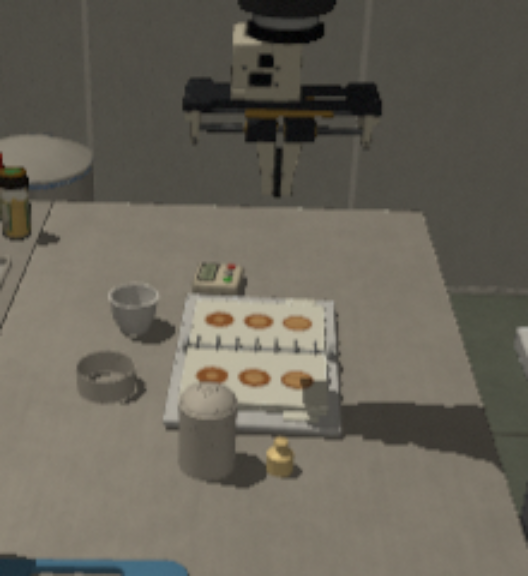

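The picture shows the leaf flat on the left (recipe discs at crop 212–298, 378), the lower leaf flat on the right, and everything around the book in place. The hand is clear, so I'm handing in.

```bash
python3 -c "
from plant import *
print(close_job())"
```

```text
the job is handed in; nothing more can be done
None
```

I turned the leaf over the spine and pressed it flat on the left with about 17 N; the last pictures show the book, the lower leaf and the bystanders in place and the hand clear, and I handed the job in at about 20 s (no verdict was returned).

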